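Feel the free play of a lane-guide coupling and pin it in the middle

TASK

The worn coupling between the blue carriage and the aluminium lane guide has free play: take the carriage by its black tab and push it gently towards the red-capped end until it goes stiff, then back towards the blue-capped end until it goes stiff again, without dragging the lane guide along. Leave the carriage in the middle of that play, then lock it there by putting the yellow-handled pin gently into the hole in the carriage until its collar is fully home on the plate, and let go. Leave the black-handled pin, the bottles and the other things on the bench alone.

Things in the scene. Friction and masses are not known exactly. Their poses are not given: they have to be found in the camera images.
- unit: Lane-guide unit of a case packer, fixed: dark steel base 220 x 310 x 18 mm with a grey block 60 mm high at each end, at own y = +140 mm (red cap) and -140 mm (blue cap). Origin at the centre of its underside, on the bench; own z up. Carriage and lane guide slide along its own y axis only.
- red_end (a point): Middle of the top of the red-capped end block, 60 mm above the bench; seen from the unit's centre it lies in the unit's own +y. Total free play of the carriage is 15 to 25 mm end to end, different each time.
- carriage: Blue carriage, plate 135 (own x) x 104 (own y) x 12 mm, top 75 mm above the bench, axes as the unit's, origin at bench height. Slides with about 1.5 N drag inside the free play; at either end it meets hidden rubber-faced jaws and the force climbs within 1 to 2 mm: at 6 N the end is surely reached. The play's middle lies up to 7 mm to either side of where carriage and guide origins are level in y, each end at least 1 mm beyond level.
- tab (a point): On the centre line of the carriage's upright black tab, 104 mm above the bench: tab 24 (own x) x 22 (own y) mm, rising from the plate to 125 mm above the bench. It stands 70 mm from the hole towards own -x. Can be pinched from above along own y or x.
- hole (a point): Centre of the mouth of the pin hole in the carriage plate: 13.6 mm wide, vertical, chamfered, 75 mm above the bench. 3 mm below the plate is the coupling's hole (15.5 mm in own y, wider in own x), in line only if the carriage is within about 2.5 mm of the middle of its play; otherwise the pin stops with its collar about 25 mm too high. Open below.
- guide: Aluminium lane guide: upright fence with a green strip, 240 mm long in own y, 76 mm high, at own x = +98 mm, on a plate under the carriage. Already set: held by about 12 N of friction, a harder push on the carriage at an end of its play drags it; it must stay within 5 mm of its start. Origin at bench height, axes as the unit's.
- pin_grip (a point): Centre of the round yellow handle (16 mm wide, 42 mm tall) of the loose steel locking pin, 60 to 130 g; own z up. Underside of its 26 mm collar (4 mm thick) is 25 mm below this point, then a 12 mm wide shank, 40 mm long, tapered tip 65 mm below this point. Starts upright in the holder, collar on its top. Fully home in the carriage, this point is 25 mm above hole.
- pin: The same locking pin; origin at the tip of its shank, on its axis.
- holder: Wooden pin holder block, fixed, 60 (own x) x 130 (own y) x 50 mm high, two through holes 15 mm wide at own y = +35 and -35 mm; origin at the centre of its underside. One holds the yellow-handled pin, the other a black-handled spare, in either order.
- spare_grip (a point): Centre of the handle of the spare pin: like the locking pin but black, in the other hole of the holder. Leave it.
- bottle1: Rose wine bottle, 76 mm wide, 300 mm tall, gold cap, standing; origin at the centre of its foot. Leave it.
- bottle2: Another such bottle.
- wrench: Steel wrench, 170 mm long, lying on the bench. Leave it.
- driver: Screwdriver, 150 mm long, lying on the bench. Leave it.
- caps: White bowl, 90 mm wide, 50 mm high. Leave it.
- spacer: Green plastic spacer block 50 x 60 x 20 mm lying on the bench. Leave it.
Things that resemble listed ones, but are neither listed nor needed, are in the scene too. What is shaped like the pin but green or turquoise is not meant.

How it is judged (in metres and radians):
On the way, in this order (a step that is already met when the one before it is completed fails the run):
1. the carriage is pushed against the end of its play nearest the red cap (at least 1.5 N between carriage and coupling) (contact force between carriage and guide above 1.5 N and y of carriage in the frame of guide above 0.0005 m and distance of guide from where it was at the start of the episode below 0.005 m), for 0.03 s.
2. the carriage is pushed against the other end of its play, nearest the blue cap (at least 1.5 N) (contact force between carriage and guide above 1.5 N and y of carriage in the frame of guide below -0.0005 m and distance of guide from where it was at the start of the episode below 0.005 m), for 0.03 s.
3. the yellow pin is in the hole down to its collar (z of pin_grip in the frame of hole below 0.029 m and horizontal distance between pin_grip and hole below 0.005 m), for 0.2 s.
At the end, for the whole second after the job is handed in: The yellow-handled pin stands upright (within 0.12 rad) in the carriage hole, its collar within 4 mm of the plate, its axis within 5 mm of the hole's, released and at rest; the lane guide is within 5 mm of where it started (all of step 3 and angle between pin_grip's own z axis and vertical below 0.12 rad and linear speed of pin below 0.02 m/s and distance of guide from where it was at the start of the episode below 0.005 m); the robot touches nothing.
It fails at once if the lane guide is dragged more than 5 mm (distance of guide from where it was at the start of the episode above 0.005 m).
It fails at once if the pin is forced: over 40 N between pin and coupling (contact force between pin and guide above 40 N).
It fails at once if the spare pin is moved more than 25 mm (distance of spare_grip from where it was at the start of the episode above 0.025 m).
It fails at once if a bottle is tipped (angle between any of bottle1, bottle2's own z axis and vertical above 0.3 rad).
It fails at once if the wrench, screwdriver, bowl, spacer or a bottle is pushed more than 40 mm (distance of any of wrench, driver, caps, spacer, bottle1, bottle2 from where it was at the start of the episode above 0.04 m).
It also fails if it takes over 67 s, if anything falls off the work surface, if the arm or the gripper's body presses on something with over 40 N, if the wrist force passes 120 N, or if a joint passes its speed limit or range.

ROBOT

A 6-joint arm with a two-finger parallel gripper is mounted at the origin on the work surface. World frame = base frame: x ahead of the robot, y to its left, z up, the work surface at z = 0. Lengths are in mm, angles in rad, forces in N, time in s.
With the tool pointing down it reaches from about 350 to 875 mm from the base axis. Payload 4.2 kg.
Tool frame: the origin (TCP) lies between the finger pads; the fingertips stand 11 mm ahead of it and the grasp point (between the pads) lies 8 mm behind it; z points along the fingers, y is the direction in which the jaws open and shut (so a half turn about z gives the same grasp; the last joint's range is limited). The gripper opens to 85 mm and grips with 20 to 120 N. Pads are 22 mm wide; open, the fingers measure 114 mm over their backs; the gripper's body (76 mm by 85 mm) begins 54 mm behind the grasp point. The pads swing forward as they close: fully open they stand 13 mm farther back than shut.
Start: joints at [-0.967, 0.385, 0.008, 0, -1.194, -0.259], TCP at [211.27, -588.187, 242.312] pointing down, gripper open.
Joint ranges: [-3.14, 3.14], [-1.21, 2.06], [-1.07, 1.41], [-3.16, 2.05], [-2.99, -0.16], [-3.1, 3.1]. Speed limits (rad/s): [2.79, 2.79, 3.14, 3.14, 3.14, 3.14].

INTERFACE

Orientations are given as a unit quaternion [x, y, z, w].
In Python, from bench import * gives the robot as it stands.
- The arm moves only by the tool servo_tool, never from a script. Its argument "rows" is a list of rows, each a list of 7 numbers: the opening, from 0 (shut) to 1 (fully open), then the shift along the tool's x, y, z in cm, then the turn, a rotation vector about the tool's x, y, z in degrees. A call has 1 to 12 rows; each row shifts and turns the commanded pose from where the row before left it, along the tool's axes as they then stand; what a row does not reach is not made up. A row lasts 1/10 s, in which the tool goes at most 50 mm and 8.59 degrees, less where a joint would pass 70% of its speed; a pose out of reach is approached as far as the arm can. A call is refused whole if a number of a shift passes 5 or a number of a turn 8.59, either way. A call with a gripper value outside its range is refused whole. The fingers move at their own pace and stop on an object; the grip force is fixed at half the most. Time passes only in rows, so rows that do not move let the fingers close. It gives the time, the measured TCP pose, the force and the opening at its end, in the units of the state.
- read_state(): the state, without advancing time (a new reading comes with each control period).
- get_image(name): name is "scene" or "top" or "wrist"; returns a dict with "image" (420x560x3 uint8, red, green, blue), "mtx" (3x3 intrinsics, pixels), "extrinsics" (4x4, takes a point from camera to world coordinates). Camera axes: x right, y up, looking along -z (the intrinsics and any distortion apply to the point x, -y, -z); pixel columns grow to the right and rows downward; lengths in mm; the calibration is good to about 2 mm. A picture is of the moment at which its call begins. There is no depth.
- job_done(): hands the job in, once; it reports no verdict.
The state is a dict: "clock": time; "joints": joint angles; "joint_vel": joint speeds; "joint_efforts": joint torques, N m; "position": TCP position; "ee_rot": TCP orientation; "contact_force": force on the tool from outside, world axes, zero at the start; "wrist_torque": the same for the moment, N m; "gripper_width": finger opening in mm.
Only numpy, scipy, OpenCV 4.12 (cv2) and the standard library are available. Lean on these libraries where they do the work, as an engineer would, in place of code of your own. Each camera call takes 0.05 s, during which the arm holds its last target. There are 200 camera calls.

## Working session

There is one attempt and no reset: what is moved stays moved. The work goes in short steps, Python scripts to look and compute and a tool call to move; the robot and the scene stay as the last step left them, time stands still between calls to the robot, and variables do not carry over. Pictures are saved under pics/ and viewed, about 8 in all and at most 12, crops included, and the job is handed in when it is done.

Besides the shell and the picture viewer there is one more tool, called after "Request:" by a JSON object that holds its "method" and its "body", one argument or row to a line. servo_tool: Moves the arm, as the interface text tells. Its arguments: {"type":"object","properties":{"rows":{"type":"array","items":{"type":"array","items":{"type":"number"}}}},"required":["rows"]}

```bash
ls; mkdir -p pics
python3 - <<'E'
from bench import *
import cv2,numpy as np
s=read_state();print({k:np.round(v,3).tolist() for k,v in s.items()})
for n in("scene","top"):
    d=get_image(n);cv2.imwrite(f"pics/{n}0.png",d["image"][:,:,::-1]);print(n,d["mtx"].tolist(),np.round(d["extrinsics"],3).tolist(),[k for k in d])
E
```

```text
pics
{'clock': 0.0, 'joints': [-0.967, 0.386, 0.007, -0.0, -1.194, -0.259], 'joint_vel': [-0.0, 0.001, -0.0, -0.0, -0.0, -0.001], 'joint_efforts': [0.001, -39.229, 18.84, 4.186, -0.005, 0.0], 'position': [211.081, -587.689, 241.218], 'ee_rot': [-0.171, 0.985, 0.001, -0.0], 'contact_force': [0.877, 0.078, 1.02], 'wrist_torque': [0.027, -0.035, 0.033], 'gripper_width': 85.443}
scene [[527.0768479393251, 0.0, 274.458871449399], [0.0, 527.0768479393251, 206.91211888554486], [0.0, 0.0, 1.0]] [[0.871, -0.411, 0.27, 910.892], [0.492, 0.711, -0.503, -678.3], [0.015, 0.571, 0.821, 1147.807], [0.0, 0.0, 0.0, 1.0]] ['image', 'mtx', 'extrinsics']
top [[395.11394210130175, 0.0, 272.017134556031], [0.0, 395.11394210130175, 214.54298117601294], [0.0, 0.0, 1.0]] [[0.026, 0.985, -0.172, 366.061], [-0.999, 0.03, 0.021, 2.409], [0.026, 0.171, 0.985, 1212.657], [0.0, 0.0, 0.0, 1.0]] ['image', 'mtx', 'extrinsics']
```

View pics/scene0.png

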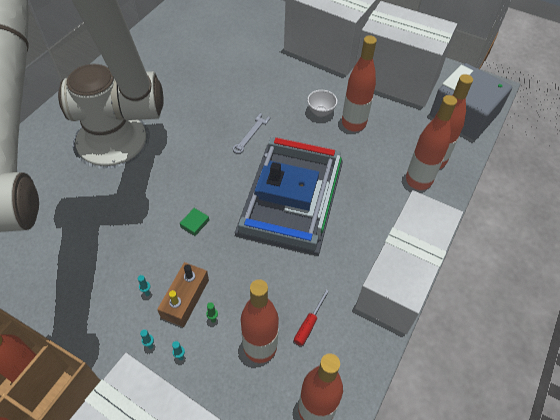

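View pics/top0.png

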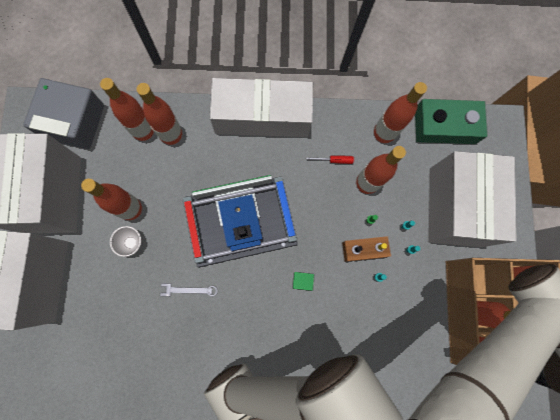

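The two views agree. Things that could be taken for the yellow-handled pin:

| Candidate | Scene px | Top px |
|---|---|---|
| Yellow pin in the holder (chosen) | (174,297) | (383,246) |
| Black spare in the holder | (188,272) | (358,249) |
| Green pin | (211,311) | (372,219) |
| Turquoise pins | (143,284), (147,338), (178,349) | (408,225), (413,250), (380,278) |

The red cap is on the left in the top view, at (193,230). I'll check the choice in a close crop.

```bash
cat > h.py <<'E'
from bench import *
import cv2,numpy as np
from scipy.spatial.transform import Rotation as R
def ray(d,uv):
    E=np.array(d["extrinsics"]);K=np.array(d["mtx"])
    p=np.linalg.inv(K)@[uv[0],uv[1],1.];v=E[:3,:3]@(p*[1,-1,-1]);return E[:3,3],v/np.linalg.norm(v)
def plane(d,uv,z):
    o,v=ray(d,uv);return o+v*(z-o[2])/v[2]
def tri(rs):
    A=0;b=0
    for o,v in rs:
        P=np.eye(3)-np.outer(v,v);A=A+P;b=b+P@o
    return np.linalg.solve(A,b)
def proj(d,X):
    E=np.array(d["extrinsics"]);p=E[:3,:3].T@(np.array(X)-E[:3,3]);q=np.array(d["mtx"])@(p*[1,-1,-1]);return q[:2]/q[2]
def cen(img,lo,hi,box=None):
    h=cv2.cvtColor(img,cv2.COLOR_RGB2HSV);m=cv2.inRange(h,np.array(lo),np.array(hi))
    if box: k=np.zeros_like(m);x0,y0,x1,y1=box;k[y0:y1,x0:x1]=1;m=m*k
    ys,xs=np.nonzero(m);return np.array([xs.mean(),ys.mean()]),len(xs),(xs.min(),xs.max(),ys.min(),ys.max())
E
python3 - <<'E'
from h import *
t=get_image("top");s=get_image("scene")
T=t["image"];S=s["image"]
y1=cen(T,(22,150,120),(33,255,255),(370,235,400,260));y2=cen(S,(22,150,120),(33,255,255),(160,285,185,310))
print("yellow",y1,y2,tri([ray(t,y1[0]),ray(s,y2[0])]))
for nm,lo,hi,bt,bs in(("red",(0,150,80),(6,255,255),(180,190,210,265),(270,130,340,160)),("blue",(105,150,100),(125,255,255),(272,175,300,245),(240,215,316,245))):
    a=cen(T,lo,hi,bt);b=cen(S,lo,hi,bs);print(nm,a,b,tri([ray(t,a[0]),ray(s,b[0])]),plane(t,a[0],60))
a=cv2.resize(T[165:275,180:310],None,fx=3,fy=3,interpolation=2);b=cv2.resize(S[130:260,230:350],None,fx=3,fy=3,interpolation=2)
c=cv2.resize(T[210:290,330:430],None,fx=2,fy=2,interpolation=2);
o=np.zeros((560,760,3),np.uint8);o[:330,:390]=a;o[:390,395:755]=b;o[395:555,:200]=c
c=cv2.resize(S[260:330,130:230],None,fx=2,fy=2,interpolation=2);o[395:535,400:600]=c
cv2.imwrite("pics/crop1.png",o[:,:,::-1])
E
```

```text
yellow (array([383.74074074, 245.40740741]), 27, (np.int64(381), np.int64(386), np.int64(243), np.int64(248))) (array([172.02439024, 293.41463415]), 41, (np.int64(169), np.int64(175), np.int64(290), np.int64(297))) [ 481.98897757 -343.85130774   91.11888807]
red (array([192.40449438, 228.7752809 ]), 356, (np.int64(185), np.int64(200), np.int64(201), np.int64(256))) (array([304.31132075, 146.34591195]), 318, (np.int64(274), np.int64(334), np.int64(138), np.int64(155))) [519.77068782 211.95958289  49.89378175] [517.61606289 209.49056645  60.        ]
blue (array([285.11884058, 208.36811594]), 345, (np.int64(276), np.int64(294), np.int64(181), np.int64(235))) (array([278.06570842, 228.95893224]), 487, (np.int64(244), np.int64(311), np.int64(219), np.int64(240))) [589.29392822 -60.74455977  51.67711162] [586.82159176 -60.94806644  60.        ]
```

View pics/crop1.png

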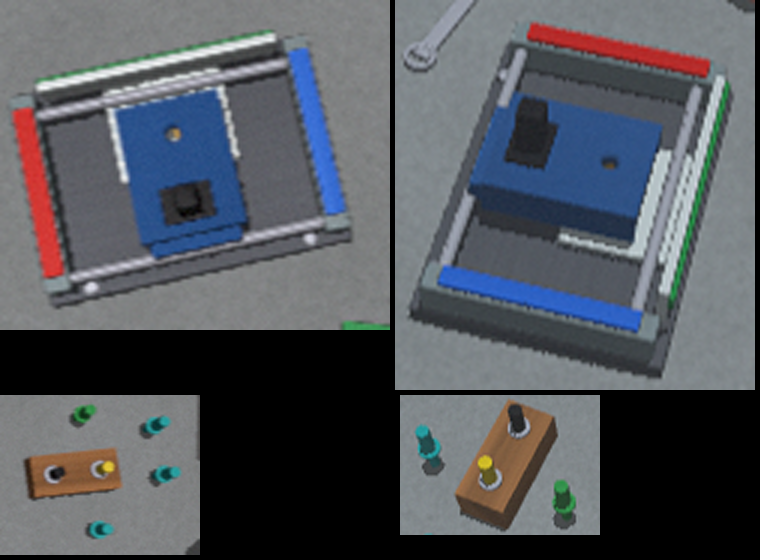

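The crop confirms the choice: the yellow handle is at the holder's right-hand end in the top view, and the black spare is the other one. The caps measure 279 mm apart, against 280 nominal. The hole is at top px (237.7,209.3) and scene px (301.7,184.3).

```bash
cat >> h.py <<'E'
def mv(target,head=None):
    "shift in tool axes (cm) and turn (deg about tool z) to bring TCP to target; head = world heading (deg) of tool y"
    s=read_state();r=R.from_quat(s["ee_rot"]);d=r.inv().apply(np.array(target)-s["position"])/10
    y=r.as_matrix()[:,1];h=np.degrees(np.arctan2(y[1],y[0]));t=None if head is None else -((head-h+90)%180-90)
    z=r.as_matrix()[:,2]
    print("shift cm",np.round(d,2),"head",round(h,2),"turn z",t,"tool z",np.round(z,4),"pos",np.round(s["position"],1),"F",np.round(s["contact_force"],1),"clk",s["clock"],"w",s["gripper_width"])
E
python3 - <<'E'
from h import *
t=get_image("top");s=get_image("scene")
a,b=(237.7,209.3),(301.7,184.3)
H=tri([ray(t,a),ray(s,b)]);print("hole",H,plane(t,a,75),plane(s,b,75))
r,bl=plane(t,(192.4,228.8),60),plane(t,(285.1,208.4),60)
y=(r-bl)[:2];y/=np.linalg.norm(y);x=np.array([y[1],-y[0]]);print("y",y,np.degrees(np.arctan2(y[1],y[0])))
Hm=(plane(t,a,75)+plane(s,b,75))/2
tab=Hm[:2]-70*x;print("tab",tab,"unit ctr",(r+bl)/2, proj(t,[*tab,125])*1.0)
print("pin top",plane(t,(383.74,245.4),121-10))
mv([*tab,230],np.degrees(np.arctan2(y[1],y[0])))
E
```

```text
hole [579.62306877  79.99397432  66.46257585] [576.88508432  78.54975118  75.        ] [583.2574936   75.03844042  75.        ]
y [-0.24786783  0.96879386] 104.35137692509102
tab [512.25571885  59.44334796] unit ctr [552.13309346  74.30264028  60.        ] [242.57631254 229.0979865 ]
pin top [ 479.61330084 -338.00936404  111.        ]
shift cm [-50.22  50.76   1.23] head 109.75 turn z 5.399651365218162 tool z [-4.e-04  8.e-04 -1.e+00] pos [ 211.2 -588.   241.9] F [0.3 0.9 0.3] clk 0.3 w 85.4157237716353
```

Request:
{"method": "servo_tool", "body": {
  "rows": [
    [1,-3.35,3.38,0,0,0,0],
    [1,-3.35,3.38,0,0,0,0],
    [1,-3.35,3.38,0,0,0,0],
    [1,-3.35,3.38,0,0,0,0],
    [1,-3.35,3.38,0,0,0,0],
    [1,-3.35,3.38,0,0,0,0],
    [1,-3.35,3.38,0,0,0,0],
    [1,-3.35,3.38,0,0,0,0],
    [1,-3.35,3.38,0,0,0,0],
    [1,-3.35,3.38,0,0,0,0],
    [1,-3.35,3.38,0,0,0,0],
    [1,-3.35,3.38,0,0,0,0]
  ]
}}

```text
clock: 1.5
position: [452.9, -68.6, 242.7]
ee_rot: [-0.172, 0.985, -0.0, 0.001]
contact_force: [0.4, -0.3, 1.0]
gripper_width: 85.3
```

Request:
{"method": "servo_tool", "body": {
  "rows": [
    [1,-3.35,3.38,0,0,0,0],
    [1,-3.35,3.38,0.5,0,0,0],
    [1,-2.0,2.0,0.5,0,0,0],
    [1,-1.3,1.4,0.0,0,0,0],
    [1,0,0,0,0,0,2.7],
    [1,0,0,0,0,0,2.7],
    [1,0,0,0,0,0,0],
    [1,0,0,0,0,0,0]
  ]
}}

```text
clock: 2.3
position: [512.2, 58.4, 232.6]
ee_rot: [-0.125, 0.992, 0.0, 0.0]
contact_force: [0.6, 0.4, -0.2]
gripper_width: 85.7
```

Run:
```python
from h import *
mv([512.3,59.4,230],104.35)
d=get_image("wrist");cv2.imwrite("pics/w1.png",d["image"][:,:,::-1])
print(d["mtx"].tolist(),np.round(d["extrinsics"],3).tolist(),proj(d,[512.3,59.4,125]),proj(d,[580,77,75]))
```

```text
shift cm [-0.03  0.09  0.26] head 104.38 turn z 0.025116421535358313 tool z [ 3.e-04  1.e-04 -1.e+00] pos [512.2  58.4 232.6] F [ 0.6  0.4 -0.2] clk 2.3 w 85.66894002554928
[[302.6349387644765, 0.0, 282.44250736048053], [0.0, 302.6349387644765, 209.7107995289992], [0.0, 0.0, 1.0]] [[-0.25, -0.932, -0.263, 446.56], [0.968, -0.24, -0.069, 41.714], [0.001, -0.272, 0.962, 363.14], [0.0, 0.0, 0.0, 1.0]] [283.11907064 210.54541545] [283.07959234 261.98657574]
```

View pics/w1.png

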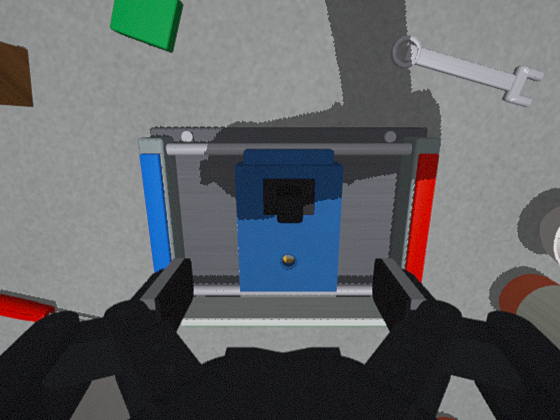

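Run:
```python
from h import *
d=get_image("wrist");I=d["image"]
h=cv2.cvtColor(I,cv2.COLOR_RGB2HSV)
m=(cv2.inRange(h,np.array((100,100,30)),np.array((125,255,255)))==0)[240:280,265:315].astype(np.uint8)
n,l,st,c=cv2.connectedComponentsWithStats(m);print([(st[i].tolist(),(c[i]+[265,240]).round(1).tolist()) for i in range(1,n)])
for i in range(1,n):
    if st[i][4]>40: H=plane(d,c[i]+[265,240],75);print("hole",H)
g=I.max(2)[195:235,255:325];print((g[::3,::3]).tolist() if 0 else "")
z=cv2.resize(I[150:300,220:360],None,fx=4,fy=4,interpolation=2);z=np.clip(z.astype(float)*2.5,0,255).astype(np.uint8)
cv2.imwrite("pics/w1z.png",z[:,:,::-1])
```

```text
[([17, 15, 12, 9, 83], [287.7, 258.7])]
hole [575.1771852   80.65726334  75.        ]
```

View pics/w1z.png

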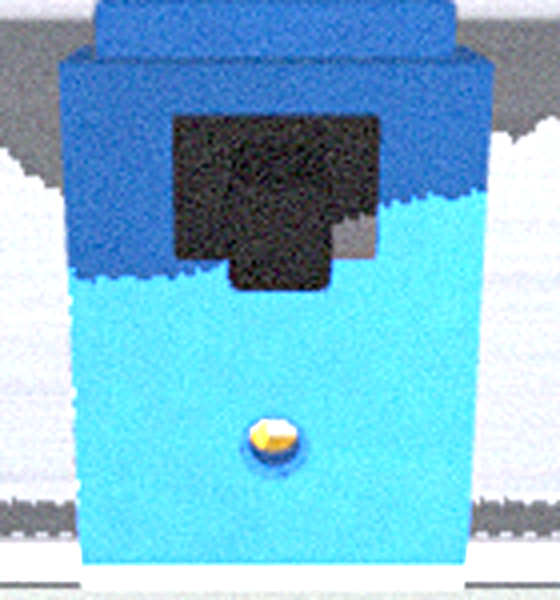

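The wrist crop shows the tab's top at columns 277–303, with its +x edge at row 222.7. The hole mouth is at about px (288.7,261).

Run:
```python
from h import *
d=get_image("wrist");x=np.array([.9688,.2479])
H=plane(d,(288.5,260.8),75);e=plane(d,(290,222.6),125)
print("hole",H,"tab from hole",H[:2]-70*x,"tab from edge",e[:2]-12*x)
mv([*(((H[:2]-70*x)+(e[:2]-12*x))/2),112],104.35)
```

```text
hole [577.32735857  82.12246535  75.        ] tab from hole [509.51135857  64.76946535] tab from edge [509.33051422  64.55831977]
shift cm [ 0.12  0.67 12.05] head 104.35 turn z 0.0014774827072301377 tool z [ 2.e-04  1.e-04 -1.e+00] pos [512.2  58.5 232.5] F [-0.3  0.9  0.2] clk 2.45 w 85.4402471167948
```

Request:
{"method": "servo_tool", "body": {
  "rows": [
    [1,0.12,0.67,2.0,0,0,0],
    [1,0,0,3.0,0,0,0],
    [1,0,0,3.0,0,0,0],
    [1,0,0,3.0,0,0,0],
    [1,0,0,2.0,0,0,0],
    [1,0,0,0,0,0,0],
    [1,0,0,0,0,0,0],
    [1,0,0,0,0,0,0]
  ]
}}

```text
clock: 3.25
position: [510.5, 65.3, 103.8]
ee_rot: [-0.125, 0.992, 0.0, 0.001]
contact_force: [0.6, 0.2, -0.1]
gripper_width: 85.5
```

Run:
```python
from h import *
mv([509.4,64.66,102],104.35)
d=get_image("wrist");I=d["image"];z=np.clip(I.astype(float)*2,0,255).astype(np.uint8)
cv2.imwrite("pics/w2.png",z[:,:,::-1]);print(proj(d,[509.4,64.7,125]),proj(d,[577.3,82.1,75]))
```

```text
shift cm [ 0.13 -0.04  0.18] head 104.37 turn z 0.024342442899950356 tool z [ 2.8e-03  9.0e-04 -1.0e+00] pos [510.5  65.3 103.8] F [ 0.6  0.2 -0.1] clk 3.25 w 85.51023856581558
[280.91732852 293.70978769] [281.22292011 349.19943315]
```

View pics/w2.png

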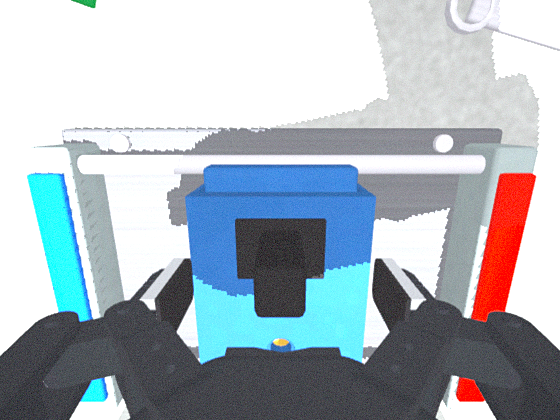

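The tab top spans columns 254–305 (centre 279.5) and sits between the open fingers. I'm moving about 1 mm towards −y to centre on it, then closing.

Request:
{"method": "servo_tool", "body": {
  "rows": [
    [1,0.1,-0.1,0.1,0,0,0],
    [0.4,0,0,0,0,0,0],
    [0.4,0,0,0,0,0,0],
    [0.4,0,0,0,0,0,0],
    [0.3,0,0,0,0,0,0],
    [0.2,0,0,0,0,0,0],
    [0.2,0,0,0,0,0,0],
    [0.2,0,0,0,0,0,0],
    [0.2,0,0,0,0,0,0]
  ]
}}

```text
clock: 4.2
position: [508.8, 63.8, 101.5]
ee_rot: [-0.125, 0.992, -0.0, 0.0]
contact_force: [-1.0, -0.5, 3.8]
gripper_width: 21.7
```

```bash
cat >> h.py <<'E'
def st():
    s=read_state();y=np.array([-.2479,.9688]);x=np.array([.9688,.2479]);p=np.array(s["position"]);f=np.array(s["contact_force"])
    print("along y %.2f x %.2f z %.1f | Fy %.2f Fx %.2f Fz %.2f w %.1f clk %.2f"%(p[:2]@y,p[:2]@x,p[2],f[:2]@y,f[:2]@x,f[2],s["gripper_width"],s["clock"]))
E
python3 -c "
from h import *
st()"
```

```text
along y -64.35 x 508.73 z 101.5 | Fy -0.23 Fx -1.13 Fz 3.78 w 21.7 clk 4.20
```

Request:
{"method": "servo_tool", "body": {
  "rows": [
    [0.2,0,0.1,0,0,0,0],
    [0.2,0,0.1,0,0,0,0],
    [0.2,0,0.1,0,0,0,0],
    [0.2,0,0,0,0,0,0]
  ]
}}

```text
clock: 4.6
position: [508.0, 66.8, 101.5]
ee_rot: [-0.125, 0.992, -0.0, 0.0]
contact_force: [-0.9, -1.3, 4.6]
gripper_width: 21.1
```

```bash
python3 -c "
from h import *
st()"
```

```text
along y -61.25 x 508.70 z 101.5 | Fy -1.06 Fx -1.19 Fz 4.57 w 21.1 clk 4.60
```

Request:
{"method": "servo_tool", "body": {
  "rows": [
    [0.2,0,0.1,0,0,0,0],
    [0.2,0,0.1,0,0,0,0]
  ]
}}

```text
clock: 4.8
position: [507.5, 68.7, 101.5]
ee_rot: [-0.125, 0.992, -0.0, 0.0]
contact_force: [-0.4, -1.8, 5.3]
gripper_width: 21.3
```

Request:
{"method": "servo_tool", "body": {
  "rows": [
    [0.2,0,0.08,0,0,0,0],
    [0.2,0,0.08,0,0,0,0]
  ]
}}

```text
clock: 5.0
position: [507.1, 70.2, 101.5]
ee_rot: [-0.125, 0.992, -0.0, 0.0]
contact_force: [-1.5, -1.0, 5.6]
gripper_width: 21.1
```

Request:
{"method": "servo_tool", "body": {
  "rows": [
    [0.2,0,0.07,0,0,0,0],
    [0.2,0,0.07,0,0,0,0]
  ]
}}

```text
clock: 5.2
position: [506.8, 71.6, 101.5]
ee_rot: [-0.125, 0.992, -0.0, 0.0]
contact_force: [-0.8, -1.4, 5.6]
gripper_width: 21.2
```

Request:
{"method": "servo_tool", "body": {
  "rows": [
    [0.2,0,0.07,0,0,0,0],
    [0.2,0,0.07,0,0,0,0]
  ]
}}

```text
clock: 5.4
position: [506.4, 73.0, 101.5]
ee_rot: [-0.125, 0.992, -0.0, 0.0]
contact_force: [-1.3, -2.7, 5.2]
gripper_width: 21.5
```

Request:
{"method": "servo_tool", "body": {
  "rows": [
    [0.2,0,0.05,0,0,0,0],
    [0.2,0,0,0,0,0,0]
  ]
}}

```text
clock: 5.6
position: [506.3, 73.5, 101.5]
ee_rot: [-0.125, 0.992, -0.0, 0.0]
contact_force: [-1.3, -1.5, 4.9]
gripper_width: 21.5
```

```bash
python3 -c "
from h import *
st()"
```

```text
along y -54.29 x 508.72 z 101.5 | Fy -1.14 Fx -1.68 Fz 4.87 w 21.5 clk 5.60
```

Request:
{"method": "servo_tool", "body": {
  "rows": [
    [0.2,0,0.05,0,0,0,0],
    [0.2,0,0.05,0,0,0,0]
  ]
}}

```text
clock: 5.8
position: [506.1, 74.4, 101.5]
ee_rot: [-0.125, 0.992, -0.0, 0.0]
contact_force: [-0.6, -2.2, 5.1]
gripper_width: 21.0
```

Request:
{"method": "servo_tool", "body": {
  "rows": [
    [0.2,0,0.05,0,0,0,0],
    [0.2,0,0.05,0,0,0,0]
  ]
}}

```text
clock: 6.0
position: [505.8, 75.4, 101.5]
ee_rot: [-0.125, 0.992, -0.0, 0.0]
contact_force: [-0.9, -0.9, 4.0]
gripper_width: 21.2
```

Request:
{"method": "servo_tool", "body": {
  "rows": [
    [0.2,0,0.05,0,0,0,0],
    [0.2,0,0.03,0,0,0,0]
  ]
}}

```text
clock: 6.2
position: [505.6, 76.2, 101.5]
ee_rot: [-0.125, 0.992, -0.0, 0.0]
contact_force: [-1.5, -2.3, 5.1]
gripper_width: 21.1
```

Request:
{"method": "servo_tool", "body": {
  "rows": [
    [0.2,0,0.05,0,0,0,0],
    [0.2,0,0.05,0,0,0,0]
  ]
}}

```text
clock: 6.4
position: [505.3, 77.1, 101.5]
ee_rot: [-0.125, 0.992, -0.0, 0.0]
contact_force: [-1.2, -2.7, 5.8]
gripper_width: 21.5
```

Request:
{"method": "servo_tool", "body": {
  "rows": [
    [0.2,0,0.05,0,0,0,0]
  ]
}}

```text
clock: 6.5
position: [505.2, 77.6, 101.5]
ee_rot: [-0.125, 0.992, -0.0, 0.0]
contact_force: [-1.1, -2.1, 5.0]
gripper_width: 21.6
```

Request:
{"method": "servo_tool", "body": {
  "rows": [
    [0.2,0,0.05,0,0,0,0],
    [0.2,0,0.04,0,0,0,0]
  ]
}}

```text
clock: 6.7
position: [505.0, 78.5, 101.5]
ee_rot: [-0.125, 0.992, -0.0, 0.0]
contact_force: [-0.8, -2.0, 5.6]
gripper_width: 21.0
```

Request:
{"method": "servo_tool", "body": {
  "rows": [
    [0.2,0,0.05,0,0,0,0]
  ]
}}

```text
clock: 6.8
position: [504.9, 79.0, 101.5]
ee_rot: [-0.125, 0.992, -0.0, 0.0]
contact_force: [-1.2, -1.8, 5.6]
gripper_width: 21.4
```

Request:
{"method": "servo_tool", "body": {
  "rows": [
    [0.2,0,0.05,0,0,0,0],
    [0.2,0,0.05,0,0,0,0]
  ]
}}

```text
clock: 7.0
position: [504.6, 79.9, 101.5]
ee_rot: [-0.125, 0.992, -0.0, 0.0]
contact_force: [-0.4, -1.6, 5.9]
gripper_width: 21.0
```

Request:
{"method": "servo_tool", "body": {
  "rows": [
    [0.2,0,0.05,0,0,0,0]
  ]
}}

```text
clock: 7.1
position: [504.5, 80.2, 101.5]
ee_rot: [-0.125, 0.992, -0.0, -0.0]
contact_force: [0.4, -4.2, 4.8]
gripper_width: 21.5
```

Request:
{"method": "servo_tool", "body": {
  "rows": [
    [0.2,0,0.02,0,0,0,0],
    [0.2,0,0,0,0,0,0]
  ]
}}

```text
clock: 7.3
position: [504.6, 80.2, 101.5]
ee_rot: [-0.125, 0.992, -0.0, 0.0]
contact_force: [-1.1, -3.5, 5.0]
gripper_width: 21.2
```

```bash
python3 -c "
from h import *
st()"
```

```text
along y -47.36 x 508.71 z 101.5 | Fy -3.14 Fx -1.89 Fz 5.00 w 21.2 clk 7.30
```

Request:
{"method": "servo_tool", "body": {
  "rows": [
    [0.2,0,0.04,0,0,0,0],
    [0.2,0,0,0,0,0,0]
  ]
}}

```text
clock: 7.5
position: [504.5, 80.3, 101.5]
ee_rot: [-0.125, 0.992, -0.0, -0.0]
contact_force: [1.2, -6.3, 4.8]
gripper_width: 21.9
```

```bash
python3 -c "
from h import *
st()"
```

```text
along y -47.30 x 508.70 z 101.5 | Fy -6.38 Fx -0.40 Fz 4.78 w 21.9 clk 7.50
```

The red end shows 6.4 N at y = −47.30. I'll hold it briefly, then go back.

Request:
{"method": "servo_tool", "body": {
  "rows": [
    [0.2,0,0.01,0,0,0,0]
  ]
}}

```text
clock: 7.6
position: [504.5, 80.3, 101.5]
ee_rot: [-0.125, 0.992, -0.001, 0.0]
contact_force: [1.6, -6.5, 4.9]
gripper_width: 21.3
```

Request:
{"method": "servo_tool", "body": {
  "rows": [
    [0.2,0,-0.2,0,0,0,0],
    [0.2,0,-0.3,0,0,0,0],
    [0.2,0,-0.3,0,0,0,0],
    [0.2,0,-0.3,0,0,0,0],
    [0.2,0,-0.2,0,0,0,0],
    [0.2,0,0,0,0,0,0]
  ]
}}

```text
clock: 8.2
position: [507.5, 68.8, 101.5]
ee_rot: [-0.125, 0.992, 0.0, 0.0]
contact_force: [-1.4, -1.4, 6.5]
gripper_width: 21.3
```

```bash
python3 -c "
from h import *
st()"
```

```text
along y -59.20 x 508.71 z 101.5 | Fy -0.99 Fx -1.75 Fz 6.51 w 21.3 clk 8.20
```

Request:
{"method": "servo_tool", "body": {
  "rows": [
    [0.2,0,-0.1,0,0,0,0],
    [0.2,0,-0.1,0,0,0,0]
  ]
}}

```text
clock: 8.4
position: [507.9, 67.1, 101.5]
ee_rot: [-0.125, 0.992, 0.0, 0.0]
contact_force: [-3.2, 0.7, 5.9]
gripper_width: 21.4
```

Request:
{"method": "servo_tool", "body": {
  "rows": [
    [0.2,0,-0.1,0,0,0,0],
    [0.2,0,-0.05,0,0,0,0]
  ]
}}

```text
clock: 8.6
position: [508.3, 65.7, 101.5]
ee_rot: [-0.125, 0.992, 0.0, 0.0]
contact_force: [-2.6, 1.2, 5.7]
gripper_width: 21.4
```

Request:
{"method": "servo_tool", "body": {
  "rows": [
    [0.2,0,-0.05,0,0,0,0]
  ]
}}

```text
clock: 8.7
position: [508.4, 65.2, 101.5]
ee_rot: [-0.125, 0.992, 0.0, 0.0]
contact_force: [-2.0, 0.9, 5.7]
gripper_width: 21.0
```

Request:
{"method": "servo_tool", "body": {
  "rows": [
    [0.2,0,-0.05,0,0,0,0],
    [0.2,0,-0.05,0,0,0,0]
  ]
}}

```text
clock: 8.9
position: [508.7, 64.2, 101.5]
ee_rot: [-0.125, 0.992, 0.0, 0.0]
contact_force: [-3.0, 0.3, 6.6]
gripper_width: 21.1
```

Request:
{"method": "servo_tool", "body": {
  "rows": [
    [0.2,0,-0.05,0,0,0,0]
  ]
}}

```text
clock: 9.0
position: [508.8, 63.7, 101.5]
ee_rot: [-0.125, 0.992, 0.0, 0.0]
contact_force: [-2.1, 0.8, 6.0]
gripper_width: 21.4
```

Request:
{"method": "servo_tool", "body": {
  "rows": [
    [0.2,0,-0.05,0,0,0,0],
    [0.2,0,-0.05,0,0,0,0]
  ]
}}

```text
clock: 9.2
position: [509.0, 62.8, 101.5]
ee_rot: [-0.125, 0.992, 0.0, 0.0]
contact_force: [-2.7, 0.3, 6.0]
gripper_width: 21.0
```

Request:
{"method": "servo_tool", "body": {
  "rows": [
    [0.2,0,-0.05,0,0,0,0]
  ]
}}

```text
clock: 9.3
position: [509.2, 62.3, 101.5]
ee_rot: [-0.125, 0.992, 0.0, 0.0]
contact_force: [-2.6, 0.8, 7.0]
gripper_width: 21.3
```

Request:
{"method": "servo_tool", "body": {
  "rows": [
    [0.2,0,-0.05,0,0,0,0],
    [0.2,0,-0.05,0,0,0,0]
  ]
}}

```text
clock: 9.5
position: [509.4, 61.4, 101.5]
ee_rot: [-0.125, 0.992, 0.0, 0.0]
contact_force: [-1.5, 0.7, 6.2]
gripper_width: 21.1
```

Request:
{"method": "servo_tool", "body": {
  "rows": [
    [0.2,0,-0.05,0,0,0,0]
  ]
}}

```text
clock: 9.6
position: [509.5, 60.9, 101.5]
ee_rot: [-0.125, 0.992, 0.0, 0.0]
contact_force: [-2.7, 1.2, 5.3]
gripper_width: 21.3
```

Request:
{"method": "servo_tool", "body": {
  "rows": [
    [0.2,0,-0.05,0,0,0,0],
    [0.2,0,-0.05,0,0,0,0]
  ]
}}

```text
clock: 9.8
position: [509.8, 59.9, 101.5]
ee_rot: [-0.125, 0.992, 0.0, 0.0]
contact_force: [-3.0, 0.4, 6.4]
gripper_width: 21.2
```

Request:
{"method": "servo_tool", "body": {
  "rows": [
    [0.2,0,-0.05,0,0,0,0]
  ]
}}

```text
clock: 9.9
position: [509.9, 59.4, 101.5]
ee_rot: [-0.125, 0.992, 0.0, 0.0]
contact_force: [-1.1, 0.4, 6.0]
gripper_width: 20.8
```

Request:
{"method": "servo_tool", "body": {
  "rows": [
    [0.2,0,-0.05,0,0,0,0],
    [0.2,0,-0.05,0,0,0,0]
  ]
}}

```text
clock: 10.1
position: [510.1, 58.7, 101.5]
ee_rot: [-0.125, 0.992, 0.001, 0.0]
contact_force: [-4.2, 4.9, 6.0]
gripper_width: 21.0
```

Request:
{"method": "servo_tool", "body": {
  "rows": [
    [0.2,0,-0.05,0,0,0,0]
  ]
}}

```text
clock: 10.2
position: [510.1, 58.6, 101.5]
ee_rot: [-0.125, 0.992, 0.001, 0.0]
contact_force: [-5.1, 6.2, 6.8]
gripper_width: 21.3
```

Request:
{"method": "servo_tool", "body": {
  "rows": [
    [0.2,0,0,0,0,0,0]
  ]
}}

```text
clock: 10.3
position: [510.1, 58.6, 101.5]
ee_rot: [-0.125, 0.992, 0.001, 0.0]
contact_force: [-3.9, 3.3, 6.6]
gripper_width: 21.3
```

```bash
python3 -c "
from h import *
st()"
```

```text
along y -69.65 x 508.76 z 101.5 | Fy 4.22 Fx -2.97 Fz 6.61 w 21.3 clk 10.30
```

The blue end is at y = −69.65, with a 7 N peak that settled to 4 N. The play is 22.35 mm, which fits 15–25. The middle is at −58.5, so I'm moving +11.2 mm.

Request:
{"method": "servo_tool", "body": {
  "rows": [
    [0.2,0,0.2,0,0,0,0],
    [0.2,0,0.3,0,0,0,0],
    [0.2,0,0.3,0,0,0,0],
    [0.2,0,0.2,0,0,0,0],
    [0.2,0,0.14,0,0,0,0],
    [0.2,0,0,0,0,0,0],
    [0.2,0,0,0,0,0,0]
  ]
}}

```text
clock: 11.0
position: [507.5, 68.7, 101.5]
ee_rot: [-0.125, 0.992, 0.0, 0.0]
contact_force: [-0.9, -1.2, 5.9]
gripper_width: 21.2
```

```bash
python3 -c "
from h import *
st()"
```

```text
along y -59.23 x 508.75 z 101.5 | Fy -0.92 Fx -1.21 Fz 5.89 w 21.2 clk 11.00
```

Now 0.75 mm more, then release and rise. I'll take a wrist picture and check the hole.

Request:
{"method": "servo_tool", "body": {
  "rows": [
    [0.2,0,0.075,0,0,0,0],
    [0.2,0,0,0,0,0,0],
    [0.2,0,0,0,0,0,0]
  ]
}}

```text
clock: 11.3
position: [507.3, 69.3, 101.5]
ee_rot: [-0.125, 0.992, 0.0, 0.0]
contact_force: [-1.4, -1.4, 6.2]
gripper_width: 21.4
```

```bash
python3 -c "
from h import *
st();d=get_image('wrist');cv2.imwrite('pics/w3.png',d['image'][:,:,::-1]);np.savez('w3.npz',**d)"
```

```text
along y -58.60 x 508.70 z 101.5 | Fy -0.99 Fx -1.67 Fz 6.15 w 21.4 clk 11.30
```

Request:
{"method": "servo_tool", "body": {
  "rows": [
    [0.4,0,0,0,0,0,0],
    [0.6,0,0,0,0,0,0],
    [1,0,0,0,0,0,0],
    [1,0,0,0,0,0,0],
    [1,0,0,-0.5,0,0,0],
    [1,0,0,-3,0,0,0],
    [1,0,0,-4,0,0,0],
    [1,0,0,-4.5,0,0,0],
    [1,0,0,-1,0,0,0],
    [1,0,0,0,0,0,0],
    [1,0,0,0,0,0,0]
  ]
}}

```text
clock: 12.45
position: [506.6, 68.9, 230.3]
ee_rot: [-0.125, 0.992, 0.0, -0.001]
contact_force: [-0.7, -0.1, -0.1]
gripper_width: 85.5
```

Run:
```python
from h import *
st()
d=get_image("wrist");I=d["image"];cv2.imwrite("pics/w4.png",I[:,:,::-1])
h=cv2.cvtColor(I,cv2.COLOR_RGB2HSV);u=proj(d,[577,78,75]);print(u)
x0,y0=(u-25).astype(int)
m=(cv2.inRange(h,np.array((100,100,30)),np.array((125,255,255)))==0)[y0:y0+50,x0:x0+50].astype(np.uint8)
n,l,s_,c=cv2.connectedComponentsWithStats(m)
for i in range(1,n):
    if s_[i][4]>20: print(s_[i].tolist(),c[i]+[x0,y0],"hole",plane(d,c[i]+[x0,y0],75))
c=cv2.resize(I[y0-50:y0+50,x0-40:x0+90],None,fx=4,fy=4,interpolation=2);cv2.imwrite("pics/w4z.png",np.clip(c[:,:,::-1]*2.,0,255).astype(np.uint8));print(x0-40,y0-50)
mv([480.5,-339,230])
```

```text
along y -58.79 x 507.85 z 230.3 | Fy 0.11 Fx -0.66 Fz -0.09 w 85.5 clk 12.45
[273.50550446 263.4081329 ]
[29, 21, 12, 8, 79] [282.40506329 262.39240506] hole [573.60620606  86.62163845  75.        ]
208 188
shift cm [ 1.260e+01 -3.887e+01  1.000e-02] head 104.33 turn z None tool z [-3.1e-03 -7.0e-04 -1.0e+00] pos [506.4  68.8 229.7] F [-0.1  1.   0.2] clk 12.5 w 85.40793381150506
```

View pics/w4z.png

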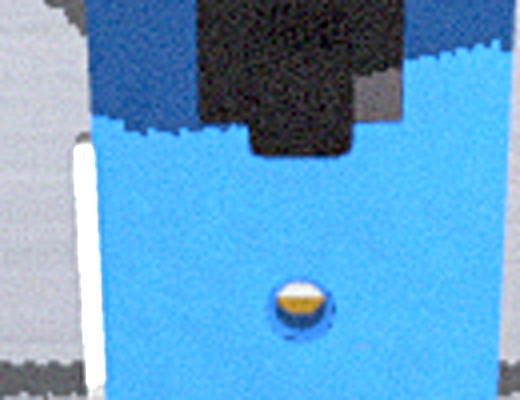

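Hole ring: centre px (283.4,265.2), own y consistent with the tab. The coupling gap isn't visible here, so I'm going on the force-measured middle. Next, above the pin.

Request:
{"method": "servo_tool", "body": {
  "rows": [
    [1,1.4,-4.32,0,0,0,0],
    [1,1.4,-4.32,0,0,0,0],
    [1,1.4,-4.32,0,0,0,0],
    [1,1.4,-4.32,0,0,0,0],
    [0.5,1.4,-4.32,0,0,0,0],
    [0.5,1.4,-4.32,0,0,0,0],
    [0.5,1.4,-4.32,0,0,0,0],
    [0.5,1.4,-4.32,0,0,0,0],
    [0.5,1.4,-4.32,0,0,0,0],
    [0.5,0,0,0,0,0,0],
    [0.5,0,0,0,0,0,0]
  ]
}}

```text
clock: 13.6
position: [480.5, -339.4, 228.7]
ee_rot: [-0.124, 0.992, 0.001, -0.002]
contact_force: [-0.0, -0.8, 0.3]
gripper_width: 42.6
```

Run:
```python
from h import *
st()
d=get_image("wrist");I=d["image"];np.savez("w5.npz",**d);cv2.imwrite("pics/w5.png",I[:,:,::-1])
a=cen(I,(22,130,80),(33,255,255));print(a)
u=proj(d,[480.5,-339,90]);print("exp",u)
p=plane(d,a[0],85);print(p,plane(d,a[0],75),plane(d,a[0],96));mv([p[0],p[1],72],104.35)
```

```text
along y -447.96 x 381.41 z 228.7 | Fy -0.79 Fx -0.21 Fz 0.32 w 42.6 clk 13.60
(array([279.14689266, 199.92372881]), 354, (np.int64(271), np.int64(287), np.int64(187), np.int64(212)))
exp [281.98988268 201.46570989]
[ 480.92195262 -341.61869618   85.        ] [ 483.30642753 -341.08814879   75.        ] [ 478.29903022 -342.20229831   96.        ]
shift cm [ 0.03 -0.34 15.73] head 104.31 turn z -0.04187754998329751 tool z [-0.0035  0.0017 -1.    ] pos [ 480.9 -338.5  229.3] F [0.  0.2 0.2] clk 13.65 w 42.62404286012367
```

View pics/w5.png

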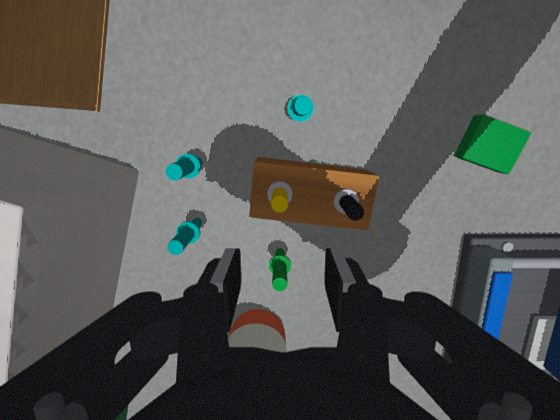

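The yellow pin shows at px (279,200), with its top disc centred at about (279,204). The spare is 70 px to the right, clear of the half-open fingers. I'm descending and gripping.

Request:
{"method": "servo_tool", "body": {
  "rows": [
    [0.5,0,-0.4,3,0,0,0],
    [0.5,0,0,4,0,0,0],
    [0.5,0,0,4,0,0,0],
    [0.5,0,0,3,0,0,0],
    [0.5,0,0,1.7,0,0,0],
    [0.5,0,0,0,0,0,0],
    [0.5,0,0,0,0,0,0]
  ]
}}

```text
clock: 14.35
position: [483.3, -341.8, 74.6]
ee_rot: [-0.126, 0.992, -0.0, -0.0]
contact_force: [0.4, 0.2, -0.0]
gripper_width: 42.9
```

Run:
```python
from h import *
mv([482,-342.3,72],104.35)
d=get_image("wrist");I=d["image"]
print(cen(I,(22,130,80),(33,255,255)),proj(d,[482,-342.3,96]),proj(d,[482,-342.3,75]))
c=cv2.resize(I[180:420,120:440],None,fx=2,fy=2);cv2.imwrite("pics/w6.png",np.clip(c[:,:,::-1]*1.6,0,255).astype(np.uint8))
```

```text
shift cm [ 0.14 -0.02  0.26] head 104.48 turn z 0.1296044068887312 tool z [-3.e-04 -2.e-04 -1.e+00] pos [ 483.3 -341.8   74.6] F [ 0.4  0.2 -0. ] clk 14.35 w 42.90280236046188
(array([283.00991501, 275.38526912]), 2118, (np.int64(264), np.int64(302), np.int64(239), np.int64(309))) [281.2643059  293.55355692] [281.40769231 269.68663927]
```

View pics/w6.png

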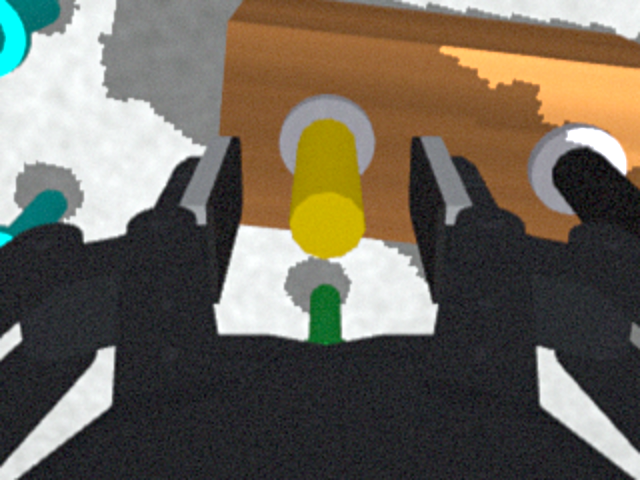

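The pin is centred between the fingers: top disc at px (283.5,292.5), with the finger midpoint matching. Nudging 1.5 mm in tool x, then closing.

Request:
{"method": "servo_tool", "body": {
  "rows": [
    [0.5,0.15,0.03,0.2,0,0,0],
    [0.5,0,0,0,0,0,0],
    [0.1,0,0,0,0,0,0],
    [0.1,0,0,0,0,0,0],
    [0.1,0,0,0,0,0,0],
    [0.1,0,0,0,0,0,0],
    [0.1,0,0,0,0,0,0]
  ]
}}

```text
clock: 15.1
position: [481.4, -343.0, 72.9]
ee_rot: [-0.125, 0.992, -0.0, 0.0]
contact_force: [-0.7, 1.3, 5.2]
gripper_width: 14.7
```

Run:
```python
from h import *
mv([482,-342.3,72],104.35)
d=get_image("wrist");I=d["image"]
a=cen(I,(22,130,80),(33,255,255));print(a)
```

```text
shift cm [-0.07  0.05  0.09] head 104.37 turn z 0.01601265342701197 tool z [ 6.e-04 -5.e-04 -1.e+00] pos [ 481.4 -343.    72.9] F [-0.7  1.3  5.2] clk 15.1 w 14.741734361396443
(array([282.57357781, 281.44898919]), 2127, (np.int64(265), np.int64(300), np.int64(244), np.int64(316)))
```

Gripped. Lifting.

Request:
{"method": "servo_tool", "body": {
  "rows": [
    [0.1,0,0,-1,0,0,0],
    [0.1,0,0,-2.5,0,0,0],
    [0.1,0,0,-3.5,0,0,0],
    [0.1,0,0,-4,0,0,0],
    [0.1,0,0,-3,0,0,0],
    [0.1,0,0,-1,0,0,0],
    [0.1,0,0,0,0,0,0],
    [0.1,0,0,0,0,0,0]
  ]
}}

```text
clock: 15.95
position: [480.2, -342.1, 220.4]
ee_rot: [-0.125, 0.992, 0.001, -0.001]
contact_force: [-0.5, -0.0, -1.5]
gripper_width: 14.1
```

Run:
```python
from h import *
d=get_image("wrist");I=d["image"];s=read_state();z=s["position"][2]
a=cen(I,(22,130,80),(33,255,255));print(a)
q=plane(d,(a[0][0],a[2][3]-17.5),z+2.1+21);print("pin",q,"grip rel TCP in tool:",R.from_quat(s["ee_rot"]).inv().apply(q-s["position"]))
w=dict(np.load("w3.npz"));E=R.from_quat([-0.125,.992,0,0])
# hole by w4 pixel, camera pose = w5 style rig: use relative transform of current camera
T=np.eye(4);T[:3,:3]=R.from_quat(s["ee_rot"]).as_matrix();T[:3,3]=s["position"]
rel=np.linalg.inv(T)@np.array(d["extrinsics"])
T4=np.eye(4);y=np.radians(104.33);q4=[-0.125,.9922,0,-0.001];T4[:3,:3]=R.from_quat(q4).as_matrix();T4[:3,3]=[506.5,68.85,230]
d4=dict(mtx=d["mtx"],extrinsics=T4@rel)
H=plane(d4,(283.4,265.2),75);print("hole w4",H,"own x",H[:2]@[.9688,.2479],"own y",H[:2]@[-.2479,.9688])
x,yv=np.array([.9688,.2479]),np.array([-.2479,.9688]);T_=x*(H[:2]@x)+yv*(-58.6);print("hole",T_);mv([*T_,235],104.35)
```

```text
(array([282.5490289 , 281.35480815]), 2111, (np.int64(265), np.int64(300), np.int64(244), np.int64(315)))
pin [ 479.90299595 -341.93034925  243.07027269] grip rel TCP in tool: [  0.22611487   0.32085359 -23.09851771]
hole w4 [576.69536935  88.3224711   75.        ] own x 580.5976144100807 own y -57.39597205659543
hole [577.00990884  87.15846861]
shift cm [-20.01  39.2   -1.44] head 104.33 turn z -0.02332377403277519 tool z [-0.0038  0.0023 -1.    ] pos [ 480.1 -342.1  220. ] F [ 0.2  0.2 -0.5] clk 16.0 w 14.288260011164837
```

Request:
{"method": "servo_tool", "body": {
  "rows": [
    [0.1,-2.0,3.92,-0.1,0,0,0],
    [0.1,-2.2,4.3,-0.1,0,0,0],
    [0.1,-2.2,4.3,0,0,0,0],
    [0.1,-2.2,4.3,0,0,0,0],
    [0.1,-2.2,4.3,0,0,0,0],
    [0.1,-2.2,4.3,0,0,0,0],
    [0.1,-2.2,4.3,0,0,0,0],
    [0.1,-2.2,4.3,0,0,0,0],
    [0.1,-1.6,3.1,0,0,0,0],
    [0.1,-1.1,2.1,0,0,0,0],
    [0.1,0,0,0,0,0,0],
    [0.1,0,0,0,0,0,0]
  ]
}}

```text
clock: 17.2
position: [577.8, 87.2, 222.2]
ee_rot: [-0.125, 0.992, -0.0, -0.002]
contact_force: [0.6, 0.5, 0.3]
gripper_width: 14.5
```

Request:
{"method": "servo_tool", "body": {
  "rows": [
    [0.1,0,0,2,0,0,0],
    [0.1,0,0,2,0,0,0],
    [0.1,0,0,1,0,0,0],
    [0.1,0,0,0,0,0,0],
    [0.1,0,0,0,0,0,0]
  ]
}}

```text
clock: 17.7
position: [579.0, 86.4, 174.7]
ee_rot: [-0.125, 0.992, -0.0, 0.0]
contact_force: [-0.1, 0.6, -0.1]
gripper_width: 14.2
```

Run:
```python
from h import *
mv([577,87.2,143],104.35);s=read_state()
d=get_image("wrist");I=d["image"];np.savez("w7.npz",**d)
p=s["position"];r=R.from_quat(s["ee_rot"]);tip=np.array(p)+r.apply([0,0,-2.1+65]);print("tip",tip,"px",proj(d,tip),"hole px",proj(d,[577,87.2,75]))
print("alt hole", proj(d,[576.7,88.3,75]))
o=np.zeros((600,800,3),np.uint8)
c=cv2.resize(I[150:330,180:380],None,fx=3,fy=3,interpolation=2);o[:540,:600]=c
cv2.imwrite("pics/w7.png",np.clip(o[:540,:600,::-1]*1.7,0,255).astype(np.uint8))
```

```text
shift cm [0.17 0.13 3.17] head 104.33 turn z -0.024062956332116414 tool z [ 4.e-04 -4.e-04 -1.e+00] pos [579.   86.4 174.7] F [-0.1  0.6 -0.1] clk 17.7 w 14.235851586104152
tip [579.02277503  86.38831278 111.79462757] px [281.91782967 228.19548698] hole px [283.61371785 210.7033896 ]
alt hole [285.05416128 210.68281173]
```

View pics/w7.png

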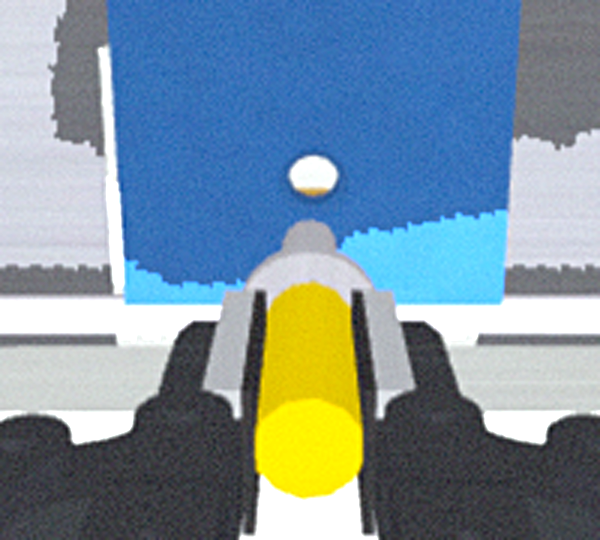

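Run:
```python
from h import *
d=dict(np.load("w7.npz"));s=read_state();r=R.from_quat(s["ee_rot"])
H=plane(d,(284.6,208.3),75);print("hole",H,"own y",H[:2]@[-.2479,.9688],"own x",H[:2]@[.9688,.2479])
t=plane(d,(282.7,226.5),111.8);print("tip seen",t)
print("tip->hole in tool",r.inv().apply(H-t),"TCP->hole",r.inv().apply(H-s["position"]))
```

```text
hole [574.89449167  87.46113339  75.        ] own y -57.78399846205878 own x 578.6393984992493
tip seen [577.71726373  86.59862412 111.8       ]
tip->hole in tool [ 2.57775221  1.54334991 36.79572297] TCP->hole [  4.22068177   1.83338763 100.19912264]
```

The hole mouth is at px (284.6,208.3) and shows daylight right through, so the coupling is in line. The pin tip is at (282.7,226.5). Correcting x +3.0 and y +1.4 mm, then descending to about 8 mm above the plate.

Request:
{"method": "servo_tool", "body": {
  "rows": [
    [0.1,0.3,0.14,0.5,0,0,0],
    [0.1,0,0,1.2,0,0,0],
    [0.1,0,0,1.0,0,0,0],
    [0.1,0,0,0,0,0,0],
    [0.1,0,0,0,0,0,0],
    [0.1,0,0,0,0,0,0]
  ]
}}

```text
clock: 18.35
position: [575.8, 87.8, 147.5]
ee_rot: [-0.125, 0.992, -0.0, 0.0]
contact_force: [-0.0, 0.8, -1.5]
gripper_width: 14.3
```

Run:
```python
from h import *
st();mv([575.6,87.3,143],104.35);s=read_state()
d=get_image("wrist");I=d["image"];np.savez("w8.npz",**d)
p=s["position"];r=R.from_quat(s["ee_rot"]);tip=np.array(p)+r.apply([0,0,-2.1+65]);print("tip",tip,"px",proj(d,tip),"hole px",proj(d,[575.2,87.4,75]))
c=cv2.resize(I[180:260,230:340],None,fx=6,fy=6,interpolation=2)
cv2.imwrite("pics/w8.png",np.clip(c[:,:,::-1]*2.,0,255).astype(np.uint8))
```

```text
along y -57.71 x 579.55 z 147.5 | Fy 0.81 Fx 0.18 Fz -1.47 w 14.3 clk 18.35
shift cm [ 0.03 -0.04  0.45] head 104.37 turn z 0.017002842365442916 tool z [ 6.e-04  0.e+00 -1.e+00] pos [575.8  87.8 147.5] F [-0.   0.8 -1.5] clk 18.35 w 14.271081194539471
tip [575.8016836   87.75814095  84.62941861] px [281.94596496 228.23134547] hole px [281.68123846 222.81178542]
```

View pics/w8.png

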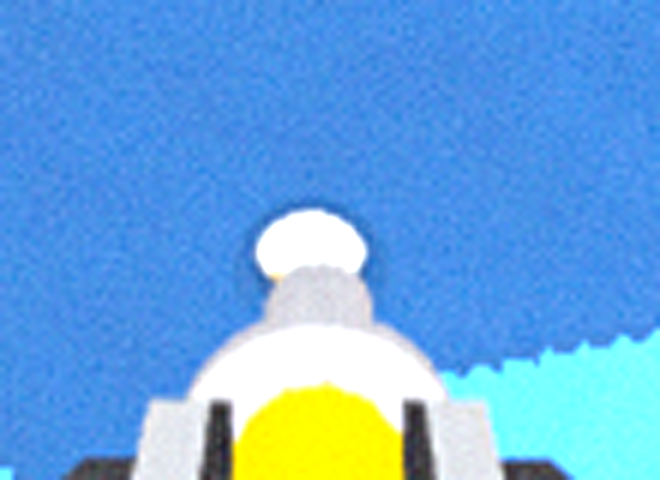

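The hole centre is at px (282.0,223.3). The tip's column is 283.1, so it sits about 0.8 mm too far towards +y. Shifting y −0.7 mm and x +0.2 mm, then going down gently.

Request:
{"method": "servo_tool", "body": {
  "rows": [
    [0.1,0.02,-0.07,0.2,0,0,0],
    [0.1,0,0,0.3,0,0,0],
    [0.1,0,0,0.3,0,0,0],
    [0.1,0,0,0.2,0,0,0],
    [0.1,0,0,0.2,0,0,0],
    [0.1,0,0,0.1,0,0,0]
  ]
}}

```text
clock: 19.0
position: [575.3, 86.9, 134.0]
ee_rot: [-0.125, 0.992, -0.0, -0.0]
contact_force: [-0.2, 0.0, -0.9]
gripper_width: 14.4
```

```bash
python3 -c "
from h import *
st()"
```

```text
along y -58.44 x 578.89 z 134.0 | Fy 0.06 Fx -0.19 Fz -0.85 w 14.4 clk 19.00
```

Request:
{"method": "servo_tool", "body": {
  "rows": [
    [0.1,0,0,0.2,0,0,0],
    [0.1,0,0,0.2,0,0,0],
    [0.1,0,0,0.2,0,0,0],
    [0.1,0,0,0.1,0,0,0]
  ]
}}

```text
clock: 19.4
position: [575.4, 86.9, 127.1]
ee_rot: [-0.125, 0.992, -0.0, -0.0]
contact_force: [0.5, 0.5, -0.6]
gripper_width: 14.8
```

Request:
{"method": "servo_tool", "body": {
  "rows": [
    [0.1,0,0,0.1,0,0,0],
    [0.1,0,0,0.1,0,0,0],
    [0.1,0,0,0.1,0,0,0],
    [0.1,0,0,0.1,0,0,0]
  ]
}}

```text
clock: 19.8
position: [575.4, 86.9, 123.3]
ee_rot: [-0.125, 0.992, 0.0, 0.0]
contact_force: [-0.2, -0.3, -0.9]
gripper_width: 14.3
```

```bash
python3 -c "
from h import *
st()"
```

```text
along y -58.44 x 579.04 z 123.3 | Fy -0.25 Fx -0.23 Fz -0.85 w 14.3 clk 19.80
```

Request:
{"method": "servo_tool", "body": {
  "rows": [
    [0.1,0,0,0.1,0,0,0],
    [0.1,0,0,0.1,0,0,0],
    [0.1,0,0,0.1,0,0,0]
  ]
}}

```text
clock: 20.1
position: [575.4, 86.9, 120.3]
ee_rot: [-0.125, 0.992, 0.0, 0.0]
contact_force: [0.6, -0.1, -0.3]
gripper_width: 14.2
```

Request:
{"method": "servo_tool", "body": {
  "rows": [
    [0.1,0,0,0.1,0,0,0],
    [0.1,0,0,0.1,0,0,0],
    [0.1,0,0,0.1,0,0,0]
  ]
}}

```text
clock: 20.4
position: [575.4, 86.9, 117.2]
ee_rot: [-0.125, 0.992, 0.0, 0.0]
contact_force: [0.6, 0.5, -1.3]
gripper_width: 14.4
```

The tip is past the coupling's top face with no force. Continuing down.

Request:
{"method": "servo_tool", "body": {
  "rows": [
    [0.1,0,0,0.2,0,0,0],
    [0.1,0,0,0.2,0,0,0],
    [0.1,0,0,0.2,0,0,0],
    [0.1,0,0,0.2,0,0,0]
  ]
}}

```text
clock: 20.8
position: [575.4, 86.9, 109.1]
ee_rot: [-0.125, 0.992, -0.0, -0.0]
contact_force: [-0.1, -0.0, -0.4]
gripper_width: 14.4
```

Request:
{"method": "servo_tool", "body": {
  "rows": [
    [0.1,0,0,0.2,0,0,0],
    [0.1,0,0,0.2,0,0,0],
    [0.1,0,0,0.1,0,0,0]
  ]
}}

```text
clock: 21.1
position: [575.4, 86.9, 104.1]
ee_rot: [-0.125, 0.992, -0.0, -0.0]
contact_force: [0.4, -0.7, -0.8]
gripper_width: 14.6
```

Request:
{"method": "servo_tool", "body": {
  "rows": [
    [0.1,0,0,0.1,0,0,0],
    [0.1,0,0,0.1,0,0,0]
  ]
}}

```text
clock: 21.3
position: [575.4, 86.9, 102.3]
ee_rot: [-0.125, 0.992, 0.0, 0.0]
contact_force: [0.4, -0.8, -0.6]
gripper_width: 14.8
```

Request:
{"method": "servo_tool", "body": {
  "rows": [
    [0.1,0,0,0.1,0,0,0],
    [0.1,0,0,0.1,0,0,0],
    [0.1,0,0,0.05,0,0,0]
  ]
}}

```text
clock: 21.6
position: [575.4, 86.9, 99.7]
ee_rot: [-0.125, 0.992, -0.0, -0.0]
contact_force: [0.8, 0.8, -0.7]
gripper_width: 13.9
```

Request:
{"method": "servo_tool", "body": {
  "rows": [
    [0.1,0,0,0.05,0,0,0],
    [0.1,0,0,0.05,0,0,0]
  ]
}}

```text
clock: 21.8
position: [575.4, 86.9, 98.8]
ee_rot: [-0.125, 0.992, 0.0, 0.0]
contact_force: [0.2, -0.8, -0.8]
gripper_width: 14.2
```

Request:
{"method": "servo_tool", "body": {
  "rows": [
    [0.1,0,0,0.05,0,0,0],
    [0.1,0,0,0.05,0,0,0]
  ]
}}

```text
clock: 22.0
position: [575.4, 86.9, 97.9]
ee_rot: [-0.125, 0.992, -0.0, 0.0]
contact_force: [-0.3, -0.2, 2.6]
gripper_width: 14.3
```

Request:
{"method": "servo_tool", "body": {
  "rows": [
    [0.1,0,0,0.04,0,0,0],
    [0.1,0,0,0,0,0,0]
  ]
}}

```text
clock: 22.2
position: [575.5, 86.9, 97.9]
ee_rot: [-0.125, 0.992, -0.0, 0.0]
contact_force: [-1.2, 1.1, 2.5]
gripper_width: 14.2
```

The collar met the plate at TCP z = 97.9, exactly as predicted. One small press, then open partly and rise.

Request:
{"method": "servo_tool", "body": {
  "rows": [
    [0.1,0,0,0.03,0,0,0],
    [0.1,0,0,0,0,0,0],
    [0.1,0,0,0,0,0,0]
  ]
}}

```text
clock: 22.5
position: [575.5, 86.9, 97.9]
ee_rot: [-0.125, 0.992, -0.0, 0.0]
contact_force: [-2.0, -0.1, 5.5]
gripper_width: 14.4
```

Request:
{"method": "servo_tool", "body": {
  "rows": [
    [0.3,0,0,0,0,0,0],
    [0.6,0,0,0,0,0,0],
    [0.6,0,0,0,0,0,0],
    [0.6,0,0,-0.5,0,0,0],
    [0.6,0,0,-2,0,0,0],
    [0.6,0,0,-4,0,0,0],
    [0.6,0,0,-4,0,0,0],
    [0.6,0,0,-3,0,0,0],
    [0.6,0,0,-1,0,0,0],
    [0.6,0,0,0,0,0,0],
    [0.6,0,0,0,0,0,0]
  ]
}}

```text
clock: 23.6
position: [574.5, 86.8, 240.6]
ee_rot: [-0.125, 0.992, 0.0, -0.001]
contact_force: [-0.7, -0.5, -1.1]
gripper_width: 51.1
```

Run:
```python
from h import *
st();o=np.zeros((520,800,3),np.uint8)
t=get_image("top");s=get_image("scene");d=get_image("wrist")
a=cv2.resize(d["image"][140:340,180:380],None,fx=2.4,fy=2.4);o[:480,:480]=a
b=cv2.resize(s["image"][130:260,230:350],None,fx=2.5,fy=2.5,interpolation=2);o[:325,490:790]=b
c=cv2.resize(s["image"][250:320,150:230],None,fx=2.5,fy=2.5);o[330:505,490:690]=c
cv2.imwrite("pics/end.png",o[:,:,::-1])
e=cen(d["image"],(22,130,80),(33,255,255));print(e,plane(d,(e[0][0],e[0][1]),100),proj(d,[575.4,87,121]),proj(d,[575.4,87,79]))
T,S=t["image"],s["image"]
y=cen(S,(22,150,120),(33,255,255),(270,150,330,200));print("scene yellow",y,"expected top/base",proj(s,[575.4,87,121]),proj(s,[575.4,87,79]))
```

```text
along y -58.35 x 578.10 z 240.6 | Fy -0.31 Fx -0.85 Fz -1.12 w 51.1 clk 23.60
(array([282.55733333, 204.2       ]), 375, (np.int64(274), np.int64(291), np.int64(191), np.int64(217))) [577.17523784  87.83032876 100.        ] [282.15523456 208.16918258] [282.17387009 196.99736701]h.py:19: RuntimeWarning: Mean of empty slice.
  ys,xs=np.nonzero(m);return np.array([xs.mean(),ys.mean()]),len(xs),(xs.min(),xs.max(),ys.min(),ys.max())
  ret = ret.dtype.type(ret / rcount)
Traceback (most recent call last):
  File "h.py", line 19, in cen
    ys,xs=np.nonzero(m);return np.array([xs.mean(),ys.mean()]),len(xs),(xs.min(),xs.max(),ys.min(),ys.max())
                                                                        ~~~~~~^^
ValueError: zero-size array to reduction operation minimum which has no identity
```

View pics/end.png

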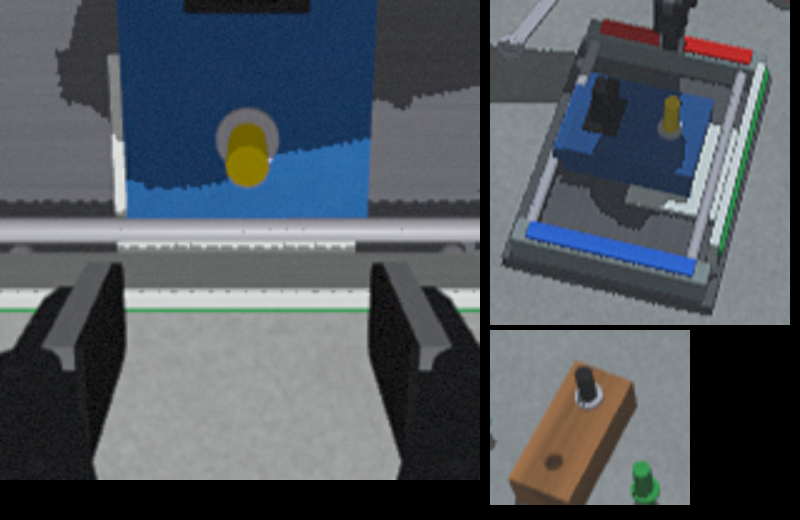

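The pin stands upright with its collar flat on the plate, and the gripper is well clear. The spare is still in the holder. In the wrist view the handle centroid is (282.6,204.2), against an expected line from (282.2,197.0) to (282.2,208.2). Handing in.

```bash
python3 -c "
from bench import *
print(job_done())"
```

```text
the job is handed in; nothing more can be done
None
```

The yellow-handled pin is in the carriage hole with its collar on the plate, and the job is handed in. It gave no verdict.

- **Play:** I pinched the carriage by its tab and pushed it to both ends. The red end showed about 6.5 N and held. The blue end peaked at about 7 N and settled to about 4 N. The play came to 22.35 mm, and I left the carriage within about 0.2 mm of the middle.
- **Pin:** It went through the carriage and the coupling with no noticeable force. The collar met the plate at the predicted height (tool at z = 97.9 mm). I gave one light press of about 5.5 N, released and raised the arm.
- **Last checks:** In the final picture the pin stands upright with its collar on the plate. Its handle is where it should be, the gripper is clear, and the spare pin is still in the holder. The clock read about 24 s of the 67 s allowed.
- **Failed or disagreed:**
  - My automatic check for the yellow handle in the scene camera found nothing because the pin was in shadow, so I judged that view by eye.
  - The camera and force readings of the hole's position along the play differed by about 1 mm.
  - I did not measure how far the lane guide moved. The forces stayed well below the 12 N that would drag it.

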